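# Pack the marker case, shut it and hold it up level

### The arm

A 6-joint arm with a two-finger parallel gripper is mounted at the origin on the work surface. World frame = base frame: x ahead of the robot, y to its left, z up, the work surface at z = 0. Lengths are in m, angles in rad, forces in N, time in s.
With the tool pointing down it reaches from about 0.275 to 1 m from the base axis. Payload 8.4 kg.
Tool frame: the origin (TCP) lies at the centre of the arm's flange, where the gripper is bolted on; the fingertips stand 173 mm ahead of it and the grasp point (between the pads) lies 155 mm ahead of it (manip.pinch_z is the distance from the TCP to the grasp point, in m); z points along the fingers, y is the direction in which the jaws open and shut (so a half turn about z gives the same grasp; the last joint's range is limited). The gripper opens to 85 mm and grips with 20 to 120 N. Pads are 22 mm wide; open, the fingers measure 114 mm over their backs; the gripper's body (76 mm by 85 mm) begins 54 mm behind the grasp point. The pads swing forward as they close: fully open they stand 13 mm farther back than shut.
Start: joints at [-1.302, 0.353, 1.633, -0, 1.155, -0.002], TCP at [0.167, -0.602, 0.405] pointing down, gripper open.
Joint ranges: [-2.63, 2.63], [-0.92, 2.1], [0.06, 2.66], [-1.3, 4.44], [0, 2.69], [-3.02, 3.02]. Speed limits (rad/s): [2.22, 2.22, 2.79, 3.14, 3.14, 3.14].

### API

Orientations are given as a unit quaternion [x, y, z, w].
In Python, from cell import manip gives the robot as it stands.
- The arm moves only by the tool jog_arm, never from a script. Its arguments are lists of equal length, an entry for each row: "slide": the shift along the tool's x, y, z scaled (see below), a list of three; "twist": the turn, a rotation vector about the tool's x, y, z scaled (see below), a list of three. In form: {"slide": [[x, y, z], ...], "twist": [[rx, ry, rz], ...]}. A call has 1 to 8 rows; each row shifts and turns the commanded pose from where the row before left it, along the tool's axes as they then stand; what a row does not reach is not made up. The controller multiplies each number of a shift by 400 mm and each number of a turn by pi rad. A row lasts 1/8 s, in which the tool goes at most 62.5 mm and 10.7 degrees, less where a joint would pass 70% of its speed; a pose out of reach is approached as far as the arm can. A call with a number of a shift or a turn outside -1 to 1 is refused whole. A call with a gripper value outside its range is refused whole. "gripper" is the opening, from -1 (shut) to 1 (fully open), set as the call begins (left out, the last holds). The fingers move at their own pace and stop on an object; the grip force is fixed at half the most. Time passes only in rows, so rows that do not move let the fingers close. It gives the time, the measured TCP pose, the force and the opening at its end, in the units of the state.
- manip.observe(): the state, without advancing time (a new reading comes with each control period).
- manip.grab_frame(name): name is "scene" or "top"; returns the picture (480x640x3 uint8, red, green, blue); there is no depth.
- manip.calibration(name): a dict with "intrinsics" (3x3 intrinsics, pixels), "camera_from_world" (4x4, takes a point from world to camera coordinates). Camera axes: x right, y down, z forward; pixel columns grow to the right and rows downward; lengths in m; the calibration is good to about 2 mm. A picture is of the moment at which its call begins. calibration takes no time and is no camera call.
- manip.sign_off(): hands the job in, once; it reports no verdict.
The state is a dict: "clock": time; "qpos": joint angles; "joint_velocities": joint speeds; "effort": joint torques, N m; "position": TCP position; "eef_rot": TCP orientation; "force": force on the tool from outside, world axes, zero at the start; "moment": the same for the moment, N m; "width": finger opening in m.
Only numpy, scipy, OpenCV 4.12 (cv2) and the standard library are available. Lean on these libraries where they do the work, as an engineer would, in place of code of your own. Each camera call takes 0.05 s, during which the arm holds its last target. There are 200 camera calls.

### The job

Put the paint marker that lies loose on the table into the open grey marker case, beside the one already in it, and shut the case's hinged lid. Then take the closed case by its two long sides, lift it straight up off the table, keeping it level, until its underside is well over 10 cm (about 15 cm) above the table, and finish while still holding it there, level and steady with the lid shut: do not put it down or let go. Leave the other things on the table where they are.

Things in the scene. Friction and masses are not known exactly. Their poses are not given: they have to be found in the camera images.
- case: open-topped grey plastic case, loose on the table: 66 mm (x) by 190 mm (y) by 42 mm high (z up; 47 with lid shut), walls and floor 3 mm, 0.25 kg give or take a quarter without lid and contents. Origin: centre of its underside. Lid hinged along the top of its +x long side, away from the robot. Clear on all sides; slides if pushed hard. Grip it closed across x, mid-length
- case_lid (a joint): the flat grey lid (64 x 188 x 5 mm, 60 g, no handle), hinge angle in rad: 0 shut, 1.57 upright, 2.0 the stop, leaning back over the far side; starts at 1.65 to 1.85. Slightly stiff hinge: the lid stays put near upright; once pushed from behind to about 0.4 rad forward of upright (below 1.15) it sinks shut by itself in about a second. Pushing takes under 1 N
- case_hinge (a point): middle of the lid's hinge line, at case x = +33 mm, z = +42 mm; its axes are the case's
- case_lid_edge (a point): middle of the lid's free edge, 66 mm from the hinge line
- marker: the loose paint marker to be packed: hexagonal bar 134 mm long (140 with its end buttons) and 16 mm across flats, black barrel with white cap, 25 g, lying on the table to the left or right of the case. Origin: middle of its length, on its axis (8 mm above the table); its x runs along it towards the cap
- packed_marker: an identical marker already in the case, lying along the case's y against the hinge-side wall; it must stay in the case
- tape_roll: bystander: roll of paper tape, 90 mm across, 24 mm high, lying flat on the side of the case where the loose marker is not; origin at centre of underside
- paint_jar: bystander: glass jar with white cap, 60 mm across, 76 mm high; origin at centre of underside
- fat_marker: bystander: thick marker standing on end, 31 mm across, 120 mm high; origin at centre of underside
- paint_bottle: bystander: white bottle, 64 mm across, 170 mm high, behind to the left; origin at centre of underside
- brush_cup: bystander: white cup of brushes, 76 mm across, 216 mm high with brushes, behind to the right; origin at centre of underside
- eraser: bystander: white block eraser 24 by 55 by 14 mm, near the robot; origin at centre of underside
- ruler: bystander: flat wooden ruler 30 by 300 by 4 mm, lying behind the case; origin at centre of underside
There are look-alikes about, which are no part of the job. What is shaped like the marker but pink or turquoise is not meant.

How it is judged:
On the way, in this order (a step that is already met when the one before it is completed fails the run):
1. the loose marker lies in the case, let go (x of marker in the frame of case between -0.032 and 0.032 m and y of marker in the frame of case between -0.09 and 0.09 m and z of marker in the frame of case between 0 and 0.036 m and contact force between marker and the fingers below 0.1 N), for 0.2 s.
2. the lid is shut with both markers inside, the case still on the table (value of joint case_lid below 0.06 rad and height (world z) of case below 0.01 m and x of marker in the frame of case between -0.032 and 0.032 m and y of marker in the frame of case between -0.09 and 0.09 m and z of marker in the frame of case between 0 and 0.036 m and x of packed_marker in the frame of case between -0.032 and 0.032 m and y of packed_marker in the frame of case between -0.09 and 0.09 m and z of packed_marker in the frame of case between 0 and 0.036 m), for 0.2 s.
3. the closed case is lifted level, clear of the table (height (world z) of case above 0.1 m and angle between case's own z axis and vertical below 0.12 rad and value of joint case_lid below 0.08 rad and contact force between case and the fingers above 2 N), for 0.2 s.
At the end, for the whole second after the job is handed in: Fingers hold the shut case (lid under 0.08 rad, contact over 2 N), underside over 10 cm up, within 0.12 rad of level, slower than 3 cm/s and 0.15 rad/s, both markers inside, no bystander touching it, not over the equipment at the edges (x under 0.72, y within 0.4 m) (all of step 3 and linear speed of case below 0.03 m/s and angular speed of case below 0.15 rad/s and x of marker in the frame of case between -0.032 and 0.032 m and y of marker in the frame of case between -0.09 and 0.09 m and z of marker in the frame of case between 0 and 0.036 m and x of packed_marker in the frame of case between -0.032 and 0.032 m and y of packed_marker in the frame of case between -0.09 and 0.09 m and z of packed_marker in the frame of case between 0 and 0.036 m and contact force between case and tape_roll below 0.1 N and contact force between case and paint_jar below 0.1 N and contact force between case and fat_marker below 0.1 N and contact force between case and paint_bottle below 0.1 N and contact force between case and brush_cup below 0.1 N and contact force between case and eraser below 0.1 N and contact force between case and ruler below 0.1 N and world x of case below 0.72 m and world y of case between -0.4 and 0.4 m); the arm keeps its last pose, push and grip.
It fails at once if the case is tipped by more than 0.35 rad (angle between case's own z axis and vertical above 0.35 rad).
It fails at once if a bystander is moved by more than 4 cm (distance of any of tape_roll, paint_jar, fat_marker, paint_bottle, brush_cup, eraser, ruler from where it was at the start of the episode above 0.04 m).
It also fails if it takes over 59 s, if anything falls off the work surface, if the arm or the gripper's body presses on something with over 40 N, if the wrist force passes 120 N, or if a joint passes its speed limit or range.

## Working session

There is one attempt and no reset: what is moved stays moved. The work goes in short steps, Python scripts to look and compute and a tool call to move; the robot and the scene stay as the last step left them, time stands still between calls to the robot, and variables do not carry over. Pictures are saved under pics/ and viewed, about 8 in all and at most 12, crops included, and the job is handed in when it is done.

Besides the shell and the picture viewer there is one more tool, called after "Request:" by a JSON object that holds its "name" and its "arguments", one argument or row to a line. jog_arm: Moves the arm, as the interface text tells. Its arguments: {"type":"object","properties":{"slide":{"type":"array","items":{"type":"array","items":{"type":"number","minimum":-1,"maximum":1}}},"twist":{"type":"array","items":{"type":"array","items":{"type":"number","minimum":-1,"maximum":1}}},"gripper":{"type":"number"}},"required":["slide","twist"]}

```bash
mkdir -p pics; ls
python3 - <<'E'
from cell import manip
import cv2
for n in("scene","top"):
    cv2.imwrite(f"pics/{n}0.png",manip.grab_frame(n)[:,:,::-1])
    c=manip.calibration(n);print(n,c)
print(manip.observe())
E
```

```text
pics
scene {'intrinsics': array([[527.61534507,   0.        , 315.10459985],
       [  0.        , 527.61534507, 236.20488381],
       [  0.        ,   0.        ,   1.        ]]), 'camera_from_world': array([[ 6.00003343e-01,  7.99996359e-01, -1.34660365e-03,
        -3.63131419e-01],
       [ 5.68783372e-01, -4.27774325e-01, -7.02491709e-01,
        -2.60479066e-01],
       [-5.62566852e-01,  4.20731448e-01, -7.11690653e-01,
         1.55028171e+00],
       [ 0.00000000e+00,  0.00000000e+00,  0.00000000e+00,
         1.00000000e+00]])}
top {'intrinsics': array([[460.12003384,   0.        , 318.32181123],
       [  0.        , 460.12003384, 233.20006046],
       [  0.        ,   0.        ,   1.        ]]), 'camera_from_world': array([[ 0.01788348, -0.99952795, -0.02498129,  0.0264519 ],
       [-0.98626539, -0.013532  , -0.16461308,  0.57424927],
       [ 0.16419733,  0.02758204, -0.98604182,  0.85218201],
       [ 0.        ,  0.        ,  0.        ,  1.        ]])}
{'clock': 0.1, 'qpos': array([-1.30241995e+00,  3.53602702e-01,  1.63405240e+00,  1.03119594e-05,
        1.15519541e+00, -2.42761624e-03]), 'joint_velocities': array([ 3.93343654e-04, -2.51018763e-03, -1.74624031e-03,  4.07478371e-04,
       -3.51945600e-04,  8.60237090e-06]), 'effort': array([-6.62423963e-05, -6.06357193e+01, -3.42819786e+01,  1.78893691e-05,
        3.91371883e-03,  3.08632889e-05]), 'position': array([ 0.16712197, -0.60202923,  0.40402489]), 'eef_rot': array([ 9.90847231e-01,  1.34986549e-01, -7.87113173e-05, -6.24003854e-04]), 'force': array([ 0.79322596, -0.05353666, -1.03967155]), 'moment': array([0.04020584, 0.01997701, 0.04587991]), 'width': 0.08541695687875164}
```

View pics/top0.png

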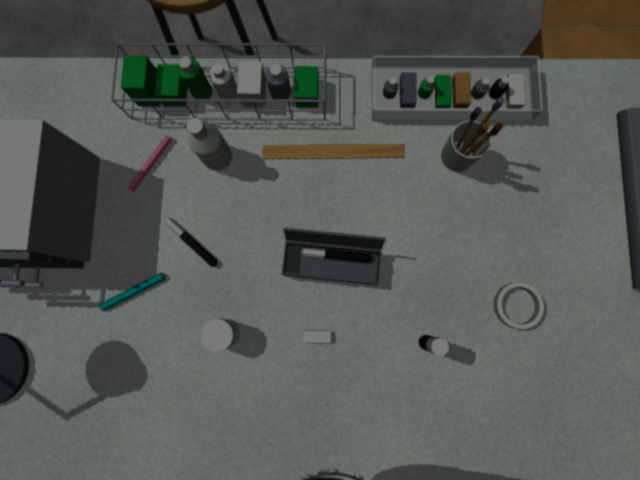

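View pics/scene0.png

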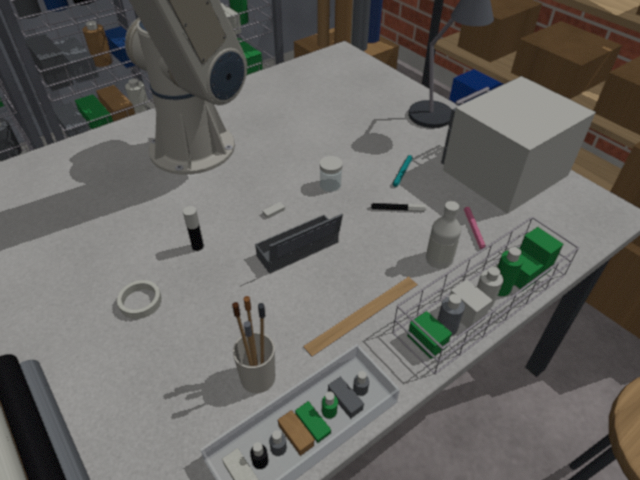

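The loose marker lies in the top view from about (170,220) at its cap to (217,265). The case is around (332,262), with the lid upright on its far side. The tape is at (520,306) and the jar at (218,335). I'll zoom in on the marker and case.

```bash
cat > h.py <<'E'
import numpy as np,cv2
from cell import manip
def w(n,u,v,z):
    c=manip.calibration(n);K=c["intrinsics"];T=c["camera_from_world"]
    R,t=T[:3,:3],T[:3,3];o=-R.T@t;d=R.T@np.linalg.solve(K,[u,v,1]);return o+d*(z-o[2])/d[2]
def px(n,p):
    c=manip.calibration(n);K=c["intrinsics"];T=c["camera_from_world"]
    q=K@(T[:3,:3]@np.array(p)+T[:3,3]);return q[:2]/q[2]
def crop(img,x,y,ww,hh,s,f,g=10):
    o=cv2.resize(img[y:y+hh,x:x+ww,::-1],None,fx=s,fy=s,interpolation=cv2.INTER_CUBIC)
    o=cv2.convertScaleAbs(o,alpha=1.6)
    for a in range((-x)%g,ww,g):
        cv2.putText(o,str(x+a),(a*s,10),0,.35,(0,255,255));cv2.line(o,(a*s,12),(a*s,18),(0,255,255))
    for b in range((-y)%g,hh,g):
        cv2.putText(o,str(y+b),(0,b*s+4),0,.35,(0,255,255));cv2.line(o,(25,b*s),(30,b*s),(0,255,255))
    cv2.imwrite(f,o)
E
python3 - <<'E'
from h import *
im=cv2.imread("pics/top0.png")[:,:,::-1]
crop(im,160,205,60,70,8,"pics/a.png"); crop(im,275,220,115,70,6,"pics/b.png")
a=cv2.imread("pics/a.png");b=cv2.imread("pics/b.png")
H=max(a.shape[0],b.shape[0]);o=np.zeros((H,0,3),np.uint8)
b=cv2.resize(b,None,fx=.0+1,fy=1)
pad=lambda i:np.vstack([i,np.zeros((H-i.shape[0],i.shape[1],3),np.uint8)])
a=pad(a)[:, :480]; o=np.hstack([pad(b),a]); 
crop2=cv2.resize(o,None,fx=.68,fy=.68,interpolation=cv2.INTER_AREA);cv2.imwrite("pics/ab.png",crop2);print(crop2.shape)
# marker segmentation: axis via dark + bright
g=cv2.cvtColor(im,cv2.COLOR_RGB2GRAY)[205:275,160:225]
ys,xs=np.where(g<45);print(len(xs),xs.min()+160,xs.max()+160,ys.min()+205,ys.max()+205)
r=cv2.fitLine(np.c_[xs+160,ys+205].astype(np.float32),cv2.DIST_L2,0,.01,.01).ravel();print(r)
E
```

```text
(381, 796, 3)
406 160 217 231 274
[  0.75433373   0.65649116 198.67981    249.00739   ]
```

View pics/ab.png

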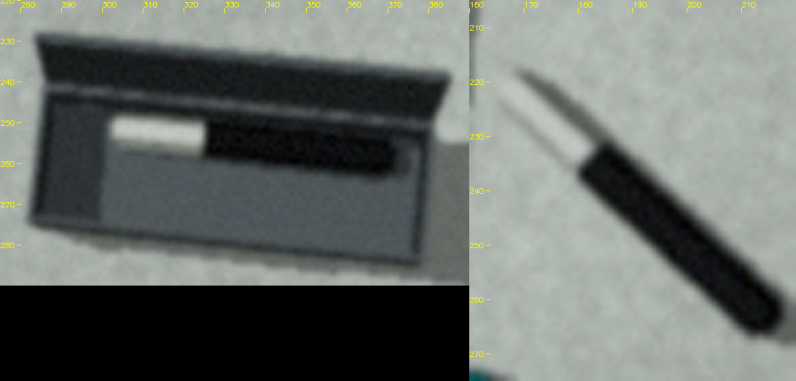

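Run:
```python
from h import *
c=[w("top",u,v,.042) for u,v in[(282.4,274.4),(378,284.7),(381,250.4),(286.5,242.5)]]
c=np.array(c);print(c.round(4));print(np.linalg.norm(c[0]-c[1]),np.linalg.norm(c[2]-c[3]),np.linalg.norm(c[1]-c[2]),np.linalg.norm(c[0]-c[3]))
print("center",c.mean(0),"yaw",[np.arctan2(-(d)[0],d[1]) for d in(c[0]-c[1],c[3]-c[2])])
a=w("top",167.5,220.5,.008);b=w("top",215,263.5,.008)
d=a-b;print(a,b,np.linalg.norm(d),(a+b)/2,np.arctan2(d[1],d[0]))
from scipy.spatial.transform import Rotation as R
print(R.from_quat(manip.observe()["eef_rot"]).as_matrix().round(4))
for u,v,z in[(218,335,.076),(440,347,.12),(317,337,.014),(196,125,.17)]:print(w("top",u,v,z))
```

```text
[[ 0.4926  0.1041  0.042 ]
 [ 0.4757 -0.0811  0.042 ]
 [ 0.5424 -0.0872  0.042 ]
 [ 0.5554  0.0979  0.042 ]]
0.18599026786377007 0.1855846818362285 0.0669651897677007 0.06305798992740295
center [0.5165235  0.00843243 0.042     ] yaw [np.float64(-0.09081610364903579), np.float64(-0.06975305944983454)]
[0.60278313 0.34954946 0.008     ] [0.51506787 0.24568161 0.008     ] 0.13595034547281026 [0.5589255  0.29761553 0.008     ] 0.8695104133240698
[[ 9.636e-01  2.675e-01 -3.000e-04]
 [ 2.675e-01 -9.636e-01  1.200e-03]
 [ 0.000e+00 -1.300e-03 -1.000e+00]]
[0.37702384 0.21565759 0.076     ]
[ 0.36677443 -0.17876075  0.12      ]
[0.37341033 0.03538413 0.014     ]
[0.7444357 0.2519677 0.17     ]
```

Request:
{"name": "jog_arm", "arguments": {
  "slide": [
    [0.097, -0.119, 0],
    [0.097, -0.119, 0],
    [0.097, -0.119, 0],
    [0.097, -0.119, 0],
    [0.097, -0.119, 0],
    [0.097, -0.119, 0],
    [0.097, -0.119, 0],
    [0.097, -0.119, 0]
  ],
  "twist": [
    [0, 0, 0],
    [0, 0, 0],
    [0, 0, 0],
    [0, 0, 0],
    [0, 0, 0],
    [0, 0, 0],
    [0, 0, 0],
    [0, 0, 0]
  ],
  "gripper": 0.1
}}

```text
clock: 1.1
position: [0.3647, -0.1504, 0.4048]
eef_rot: [0.991, 0.135, 0.0, 0.0]
force: [1.1, -0.8, -0.6]
width: 0.0473
```

Request:
{"name": "jog_arm", "arguments": {
  "slide": [
    [0.097, -0.119, 0],
    [0.097, -0.119, 0],
    [0.097, -0.119, 0],
    [0.097, -0.119, 0],
    [0.097, -0.119, 0],
    [0.097, -0.119, 0],
    [0.097, -0.119, 0],
    [0.097, -0.119, 0]
  ],
  "twist": [
    [0, 0, 0],
    [0, 0, 0],
    [0, 0, 0],
    [0, 0, 0],
    [0, 0, 0],
    [0, 0, 0],
    [0, 0, 0],
    [0, 0, 0]
  ]
}}

```text
clock: 2.1
position: [0.562, 0.2997, 0.4043]
eef_rot: [0.991, 0.135, -0.0, 0.0]
force: [0.9, -0.3, -0.3]
width: 0.047
```

Request:
{"name": "jog_arm", "arguments": {
  "slide": [
    [0, 0, 0.08],
    [0, 0, 0.08],
    [0, 0, 0.08],
    [0, 0, 0.08],
    [0, 0, 0]
  ],
  "twist": [
    [0, 0, -0.048],
    [0, 0, -0.048],
    [0, 0, -0.048],
    [0, 0, -0.048],
    [0, 0, 0]
  ]
}}

```text
clock: 2.72
position: [0.5605, 0.2971, 0.2741]
eef_rot: [0.906, 0.423, -0.003, 0.0]
force: [0.4, 0.1, -0.2]
width: 0.0468
```

```bash
cat >> h.py <<'E'
from scipy.spatial.transform import Rotation as Ro
def to(x,y,z,phi):
    s=manip.observe();M=Ro.from_quat(s["eef_rot"]).as_matrix();p=s["position"]
    T=np.c_[[np.cos(phi),np.sin(phi),0],[np.sin(phi),-np.cos(phi),0],[0,0,-1]]
    rv=Ro.from_matrix(M.T@T).as_rotvec()
    print("pos",p.round(4),"phi",np.arctan2(M[1,0],M[0,0]).round(3),"clock",s["clock"],"w",s["width"],"q",s["qpos"].round(2),"F",s["force"].round(1))
    print("slide total",(M.T@(np.array([x,y,z])-p)/.4).round(4),"twist total",(rv/np.pi).round(4), "slide after twist",(T.T@(np.array([x,y,z])-p)/.4).round(4))
E
python3 -c "
from h import *
to(.559,.298,.175,.87)
crop(manip.grab_frame('scene'),340,150,120,90,6,'pics/c.png')"
```

```text
pos [0.5605 0.2971 0.2741] phi 0.873 clock 2.725 w 0.046814588756054806 q [0.49 0.51 1.71 0.   0.92 1.18] F [ 0.4  0.1 -0.2]
slide total [ 0.0005 -0.0038  0.2476] twist total [-0.0007  0.0016  0.001 ] slide after twist [-0.0008 -0.0044  0.2476]
```

View pics/c.png

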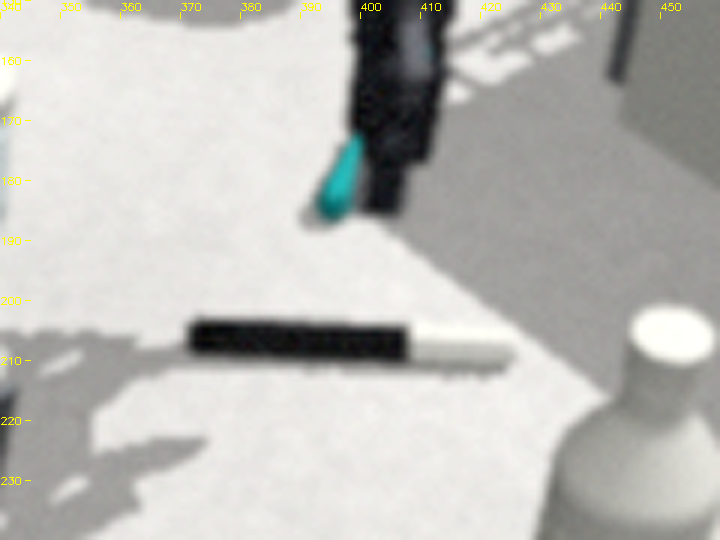

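The scene view shows the marker from about (371,206) to (425,209), with the fingers above it. I'll check this against the top view estimate.

```bash
python3 -c "
from h import *
a=w('scene',425,209,.008);b=w('scene',370.5,206,.008);d=a-b
print(a,b,np.linalg.norm(d),(a+b)/2,np.arctan2(d[1],d[0]))"
```

```text
[0.60811521 0.34916516 0.008     ] [0.51570054 0.24533486 0.008     ] 0.13900073379466563 [0.56190788 0.29725001 0.008     ] 0.8435029620564474
```

Request:
{"name": "jog_arm", "arguments": {
  "slide": [
    [0, 0, 0.06],
    [0, 0, 0.06],
    [0, 0, 0.06],
    [0, 0, 0.04],
    [0, 0, 0.027],
    [0, 0, 0]
  ],
  "twist": [
    [0, 0, 0.004],
    [0, 0, 0],
    [0, 0, 0],
    [0, 0, 0],
    [0, 0, 0],
    [0, 0, 0]
  ]
}}

```text
clock: 3.52
position: [0.5617, 0.2977, 0.1778]
eef_rot: [0.909, 0.417, -0.0, 0.0]
force: [-0.2, -0.7, 0.6]
width: 0.0468
```

Request:
{"name": "jog_arm", "arguments": {
  "slide": [
    [0, 0, 0],
    [0, 0, 0],
    [0, 0, 0],
    [0, 0, 0],
    [0, 0, 0],
    [0, 0, 0]
  ],
  "twist": [
    [0, 0, 0],
    [0, 0, 0],
    [0, 0, 0],
    [0, 0, 0],
    [0, 0, 0],
    [0, 0, 0]
  ],
  "gripper": -1
}}

```text
clock: 4.28
position: [0.562, 0.2979, 0.179]
eef_rot: [0.909, 0.417, 0.001, -0.0]
force: [-1.3, -0.3, 6.2]
width: 0.0155
```

Request:
{"name": "jog_arm", "arguments": {
  "slide": [
    [0, 0, -0.05],
    [0, 0, -0.1],
    [0, 0, -0.1],
    [0, 0, -0.1],
    [0, 0, 0]
  ],
  "twist": [
    [0, 0, 0],
    [0, 0, 0],
    [0, 0, 0],
    [0, 0, 0],
    [0, 0, 0]
  ]
}}

```text
clock: 4.9
position: [0.5627, 0.2982, 0.3229]
eef_rot: [0.909, 0.417, 0.004, -0.0]
force: [-0.2, 0.1, -0.3]
width: 0.0152
```

```bash
python3 -c "
from h import *
to(.5105,.0085,.30,1.49)"
```

```text
pos [0.5627 0.2982 0.3229] phi 0.861 clock 4.9 w 0.015186381578475893 q [0.49 0.45 1.68 0.   1.   1.19] F [-0.2  0.1 -0.3]
slide total [-0.635   0.3727  0.0538] twist total [ 0.0016 -0.0019 -0.2001] slide after twist [-0.7325 -0.0716  0.0573]
```

Request:
{"name": "jog_arm", "arguments": {
  "slide": [
    [0, 0, 0],
    [0, 0, 0],
    [0, 0, 0],
    [0, 0, 0],
    [-0.146, -0.014, 0],
    [-0.146, -0.014, 0],
    [-0.146, -0.014, 0],
    [-0.146, -0.014, 0]
  ],
  "twist": [
    [0, 0, -0.05],
    [0, 0, -0.05],
    [0, 0, -0.05],
    [0, 0, -0.05],
    [0, 0, 0],
    [0, 0, 0],
    [0, 0, 0],
    [0, 0, 0]
  ]
}}

```text
clock: 5.9
position: [0.5195, 0.065, 0.3178]
eef_rot: [0.735, 0.678, -0.0, -0.0]
force: [0.4, -0.3, -0.2]
width: 0.0152
```

Request:
{"name": "jog_arm", "arguments": {
  "slide": [
    [-0.146, -0.014, 0],
    [0, 0, 0],
    [0, 0, 0]
  ],
  "twist": [
    [0, 0, 0],
    [0, 0, 0],
    [0, 0, 0]
  ]
}}

```text
clock: 6.28
position: [0.51, 0.0089, 0.3179]
eef_rot: [0.736, 0.677, 0.0, -0.0]
force: [-0.5, 0.2, 0.3]
width: 0.0155
```

```bash
python3 -c "
from h import *
to(.5105,.0085,.21,1.49)
crop(manip.grab_frame('scene'),235,140,130,135,4,'pics/d.png')
"
```

```text
pos [0.51   0.0089 0.3179] phi 1.489 clock 6.275 w 0.015539325150668352 q [0.01 0.28 1.96 0.   0.9  0.1 ] F [-0.5  0.2  0.3]
slide total [-0.0009  0.0013  0.2697] twist total [-0.     -0.0001 -0.0005] slide after twist [-0.0008  0.0013  0.2697]
```

View pics/d.png

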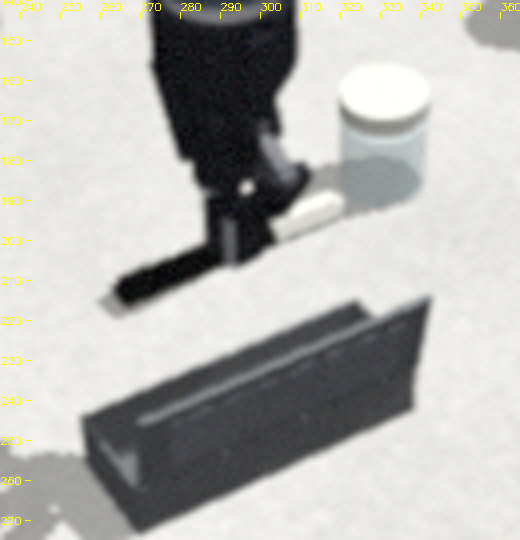

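The marker is held across both fingers, running from (262,215) to (319,190) in the scene view, above the open case. I'll check the case pose and the hold height from this view.

```bash
python3 -c "
from h import *
for u,v,z in[(268,273,0),(337,242,0),(254.5,244,.042),(322.5,215.5,.042)]:print(w('scene',u,v,z).round(4))
ps=.5165,.0084
R=lambda x,y,t:(ps[0]+x*np.cos(t)-y*np.sin(t),ps[1]+x*np.sin(t)+y*np.cos(t))
for x,y,z in[(.033,-.095,0),(.033,.095,0),(-.033,-.095,.042),(-.033,.095,.042)]:print(np.round(R(x,y,-.08),4),px('scene',[*R(x,y,-.08),z]).round(1))
t=1.489
for h in(.14,.145,.15,.155):
  print(h,[px('scene',[.51+s*np.cos(t),.0089+s*np.sin(t),h]).round(1) for s in(-.067,.067)])
"
```

```text
[ 0.541  -0.0868  0.    ]
[0.5587 0.1012 0.    ]
[ 0.4805 -0.081   0.042 ]
[0.4985 0.1026 0.042 ]
[ 0.5418 -0.0889] [267.4 273.6]
[0.557  0.1005] [336.3 241.7]
[ 0.476  -0.0837] [252.5 243.4]
[0.4912 0.1057] [321.7 213.3]
0.14 [array([265.7, 214.5]), array([318. , 192.8])]
0.145 [array([265.6, 212.8]), array([318. , 191.2])]
0.15 [array([265.4, 211.1]), array([318. , 189.5])]
0.155 [array([265.3, 209.3]), array([318. , 187.7])]
```

Request:
{"name": "jog_arm", "arguments": {
  "slide": [
    [0, 0.0075, 0],
    [0, 0, 0.08],
    [0, 0, 0.08],
    [0, 0, 0.06],
    [0, 0, 0.03],
    [0, 0, 0]
  ],
  "twist": [
    [0, 0, -0.002],
    [0, 0, 0],
    [0, 0, 0],
    [0, 0, 0],
    [0, 0, 0],
    [0, 0, 0]
  ]
}}

```text
clock: 7.08
position: [0.5131, 0.0092, 0.2174]
eef_rot: [0.733, 0.681, -0.0, -0.0]
force: [-0.9, 0.8, 0.6]
width: 0.0152
```

Request:
{"name": "jog_arm", "arguments": {
  "slide": [
    [0, 0, 0.015],
    [0, 0, 0.015],
    [0, 0, 0.015],
    [0, 0, 0]
  ],
  "twist": [
    [0, 0, 0],
    [0, 0, 0],
    [0, 0, 0],
    [0, 0, 0]
  ]
}}

```text
clock: 7.58
position: [0.5129, 0.0086, 0.1995]
eef_rot: [0.733, 0.68, -0.0, -0.0]
force: [-0.1, -0.0, 0.0]
width: 0.0156
```

Request:
{"name": "jog_arm", "arguments": {
  "slide": [
    [0, 0, 0],
    [0, 0, 0],
    [0, 0, 0],
    [0, 0, 0]
  ],
  "twist": [
    [0, 0, 0],
    [0, 0, 0],
    [0, 0, 0],
    [0, 0, 0]
  ],
  "gripper": -0.45
}}

```text
clock: 8.07
position: [0.5132, 0.0087, 0.2]
eef_rot: [0.733, 0.68, 0.0, 0.0]
force: [1.6, -0.8, -0.7]
width: 0.0236
```

Request:
{"name": "jog_arm", "arguments": {
  "slide": [
    [0, 0, -0.05],
    [0, 0, -0.1],
    [0, 0, -0.1],
    [0, 0, -0.1],
    [0, 0, 0]
  ],
  "twist": [
    [0, 0, 0],
    [0, 0, 0],
    [0, 0, 0],
    [0, 0, 0],
    [0, 0, 0]
  ]
}}

```text
clock: 8.7
position: [0.514, 0.0087, 0.3428]
eef_rot: [0.733, 0.68, 0.002, 0.002]
force: [0.3, 0.8, 0.7]
width: 0.0238
```

Request:
{"name": "jog_arm", "arguments": {
  "slide": [
    [0.12, 0, -0.08],
    [0.14, 0, 0],
    [0.14, 0, 0],
    [0, 0, 0]
  ],
  "twist": [
    [0, 0, 0],
    [0, 0, 0],
    [0, 0, 0],
    [0, 0, 0]
  ]
}}

```text
clock: 9.2
position: [0.5247, 0.1713, 0.3707]
eef_rot: [0.732, 0.682, -0.0, -0.001]
force: [-0.6, -1.2, -0.6]
width: 0.024
```

```bash
python3 -c "
from h import *
to(.61,.16,.17,1.49)
crop(manip.grab_frame('top'),270,215,125,80,6,'pics/e.png')
"
```

```text
pos [0.5247 0.1713 0.3707] phi 1.5 clock 9.2 w 0.02397267903899533 q [0.31 0.28 1.82 0.   1.04 0.38] F [-0.6 -1.2 -0.6]
slide total [-0.0132  0.2152  0.5016] twist total [-0.0004 -0.0001  0.0031] slide after twist [-0.011   0.2148  0.5018]
```

View pics/e.png

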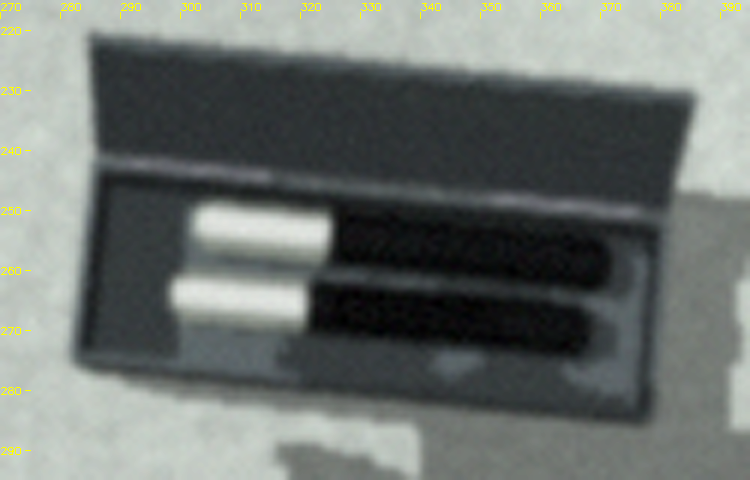

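Both markers lie side by side in the case. The loose one runs from (298,264) to (368,272), and the lid leans back with its edge at v≈221–231. Next I go behind the lid with the fingers shut and push it over.

Request:
{"name": "jog_arm", "arguments": {
  "slide": [
    [-0.1, 0.065, 0],
    [-0.1, 0.065, 0],
    [-0.1, 0.065, 0],
    [-0.11, 0.067, 0],
    [0, 0, 0.07],
    [0, 0, 0.1],
    [0, 0, 0.1],
    [0, 0, 0.01]
  ],
  "twist": [
    [0, 0, 0],
    [0, 0, 0],
    [0, 0, 0],
    [0, 0, 0],
    [0, 0, 0],
    [0, 0, 0],
    [0, 0, 0],
    [0, 0, 0]
  ],
  "gripper": -1
}}

```text
clock: 10.25
position: [0.6153, -0.0044, 0.2566]
eef_rot: [0.733, 0.68, -0.003, -0.002]
force: [0.8, -0.6, 0.6]
width: -0.0
```

```bash
python3 -c "
from h import *
to(.533,.007,.258,1.49)
"
```

```text
pos [ 0.6153 -0.0044  0.2566] phi 1.495 clock 10.25 w -3.86243881762087e-05 q [-0.01  0.51  1.76 -0.    0.88  0.07] F [ 0.8 -0.6  0.6]
slide total [ 0.0129 -0.2073 -0.0022] twist total [-0.0022  0.0002  0.0015] slide after twist [ 0.0119 -0.2074 -0.0036]
```

Request:
{"name": "jog_arm", "arguments": {
  "slide": [
    [0, -0.03, 0],
    [0, -0.03, 0],
    [0, -0.03, 0],
    [0, -0.03, 0],
    [0, -0.03, 0],
    [0, -0.03, 0],
    [0, -0.03, 0],
    [0, 0, 0]
  ],
  "twist": [
    [0, 0, 0],
    [0, 0, 0],
    [0, 0, 0],
    [0, 0, 0],
    [0, 0, 0],
    [0, 0, 0],
    [0, 0, 0],
    [0, 0, 0]
  ]
}}

```text
clock: 11.25
position: [0.5325, 0.0032, 0.2598]
eef_rot: [0.733, 0.68, -0.0, -0.0]
force: [0.5, 0.3, 0.6]
width: 0.0001
```

Request:
{"name": "jog_arm", "arguments": {
  "slide": [
    [0, 0, -0.04],
    [0, 0, -0.08],
    [0, 0, -0.08],
    [0, 0, -0.08],
    [0.12, 0, 0],
    [0.12, 0, 0],
    [0.12, 0, 0],
    [0, 0, 0]
  ],
  "twist": [
    [0, 0, 0],
    [0, 0, 0],
    [0, 0, 0],
    [0, 0, 0],
    [0, 0, 0],
    [0, 0, 0],
    [0, 0, 0],
    [0, 0, 0]
  ],
  "gripper": 1
}}

```text
clock: 12.25
position: [0.5448, 0.1495, 0.3731]
eef_rot: [0.732, 0.681, 0.001, 0.0]
force: [-0.2, -0.7, -0.6]
width: 0.0852
```

```bash
python3 -c "
from h import *
to(.5185,.0085,.3,1.49)
crop(manip.grab_frame('top'),265,215,130,90,6,'pics/f.png')
"
```

```text
pos [0.5448 0.1495 0.3731] phi 1.499 clock 12.25 w 0.08517975252555905 q [0.26 0.29 1.8  0.   1.05 0.34] F [-0.2 -0.7 -0.6]
slide total [-0.3564 -0.0407  0.1824] twist total [ 0.0006 -0.0004  0.0029] slide after twist [-0.3566 -0.0371  0.1829]
```

View pics/f.png

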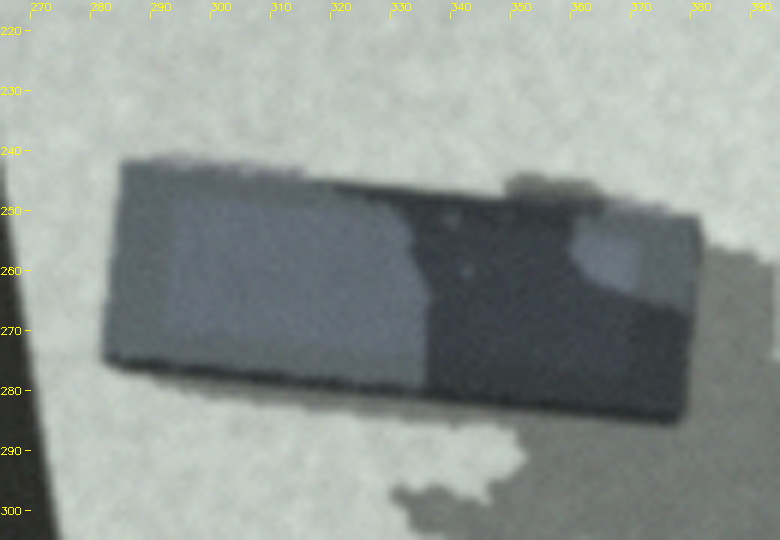

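The lid is shut. The case corners in the top view are near (285,242), (382,251), (379,285) and (282,275).

```bash
python3 -c "
from h import *
c=np.array([w('top',u,v,.045) for u,v in[(282.2,275),(378.8,285),(381.4,251),(285.3,241.9)]]);print(c.round(4),c.mean(0))
print([np.arctan2(-(d)[0],d[1]) for d in(c[0]-c[1],c[3]-c[2])])
to(.5175,.0085,.3,1.49)
"
```

```text
[[ 0.4912  0.1041  0.045 ]
 [ 0.475  -0.0823  0.045 ]
 [ 0.5409 -0.0876  0.045 ]
 [ 0.5561  0.1     0.045 ]] [0.51578838 0.00855128 0.045     ]
[np.float64(-0.08661245989710464), np.float64(-0.08086443862847081)]
pos [0.5446 0.148  0.3728] phi 1.499 clock 12.3 w 0.08575701578752538 q [ 0.26  0.29  1.8  -0.    1.05  0.34] F [-0.4  0.   0.2]
slide total [-0.3527 -0.0426  0.182 ] twist total [ 0.0004 -0.0001  0.0027] slide after twist [-0.353  -0.0394  0.1821]
```

Request:
{"name": "jog_arm", "arguments": {
  "slide": [
    [-0.118, -0.014, 0],
    [-0.118, -0.013, 0],
    [-0.117, -0.013, 0],
    [0, 0, 0.1],
    [0, 0, 0.1],
    [0, 0, 0.1],
    [0, 0, 0],
    [0, 0, 0]
  ],
  "twist": [
    [0, 0, 0.003],
    [0, 0, 0],
    [0, 0, 0],
    [0, 0, 0],
    [0, 0, 0],
    [0, 0, 0],
    [0, 0, 0],
    [0, 0, 0]
  ]
}}

```text
clock: 13.3
position: [0.5175, 0.0067, 0.2533]
eef_rot: [0.736, 0.676, 0.0, 0.001]
force: [0.3, 0.3, -0.4]
width: 0.0854
```

```bash
python3 -c "
from h import *
to(.517,.0085,.175,1.487)
crop(manip.grab_frame('scene'),235,140,130,135,4,'pics/g.png')
"
```

```text
pos [0.5175 0.0067 0.2533] phi 1.486 clock 13.3 w 0.08543436108190101 q [ 0.01  0.39  1.98 -0.    0.77  0.1 ] F [ 0.3  0.3 -0.4]
slide total [ 0.0043 -0.002   0.1957] twist total [ 0.0004  0.     -0.0003] slide after twist [ 0.0043 -0.0017  0.1957]
```

View pics/g.png

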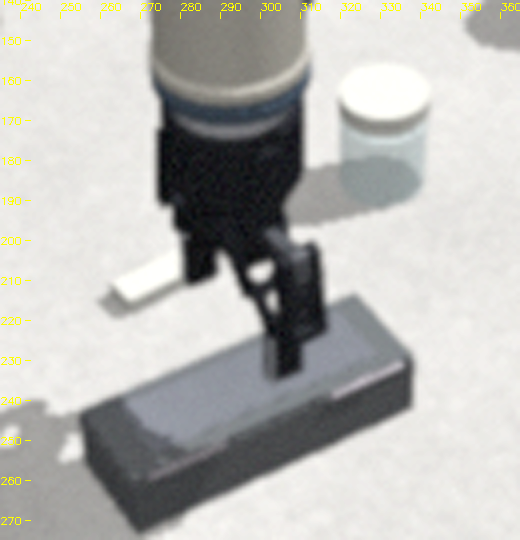

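The lid is shut and the open gripper is centred above the case, with the far finger at about (302,235). Lowering slowly now.

Request:
{"name": "jog_arm", "arguments": {
  "slide": [
    [0.004, -0.002, 0.05],
    [0, 0, 0.03],
    [0, 0, 0.03],
    [0, 0, 0.03],
    [0, 0, 0.03],
    [0, 0, 0.025],
    [0, 0, 0]
  ],
  "twist": [
    [0, 0, 0],
    [0, 0, 0],
    [0, 0, 0],
    [0, 0, 0],
    [0, 0, 0],
    [0, 0, 0],
    [0, 0, 0]
  ]
}}

```text
clock: 14.22
position: [0.5159, 0.0089, 0.173]
eef_rot: [0.736, 0.677, -0.001, -0.001]
force: [0.3, -0.2, -0.9]
width: 0.0853
```

Request:
{"name": "jog_arm", "arguments": {
  "slide": [
    [0, 0, 0],
    [0, 0, 0],
    [0, 0, 0],
    [0, 0, 0],
    [0, 0, 0],
    [0, 0, 0]
  ],
  "twist": [
    [0, 0, 0],
    [0, 0, 0],
    [0, 0, 0],
    [0, 0, 0],
    [0, 0, 0],
    [0, 0, 0]
  ],
  "gripper": -1
}}

```text
clock: 14.98
position: [0.5164, 0.009, 0.1744]
eef_rot: [0.736, 0.677, 0.0, 0.0]
force: [-0.6, 0.2, 6.3]
width: 0.0655
```

Request:
{"name": "jog_arm", "arguments": {
  "slide": [
    [0, 0, -0.02],
    [0, 0, -0.04],
    [0, 0, -0.06],
    [0, 0, -0.07],
    [0, 0, -0.07],
    [0, 0, -0.06],
    [0, 0, -0.04],
    [0, 0, -0.02]
  ],
  "twist": [
    [0, 0, 0],
    [0, 0, 0],
    [0, 0, 0],
    [0, 0, 0],
    [0, 0, 0],
    [0, 0, 0],
    [0, 0, 0],
    [0, 0, 0]
  ]
}}

```text
clock: 15.98
position: [0.5162, 0.0089, 0.327]
eef_rot: [0.736, 0.677, 0.0, 0.0]
force: [0.0, 1.0, -4.7]
width: 0.0653
```

Request:
{"name": "jog_arm", "arguments": {
  "slide": [
    [0, 0, 0],
    [0, 0, 0],
    [0, 0, 0],
    [0, 0, 0]
  ],
  "twist": [
    [0, 0, 0],
    [0, 0, 0],
    [0, 0, 0],
    [0, 0, 0]
  ]
}}

```text
clock: 16.48
position: [0.5161, 0.0089, 0.3254]
eef_rot: [0.736, 0.677, -0.0, -0.0]
force: [0.0, -0.1, -3.4]
width: 0.0651
```

```bash
python3 -c "
from h import *
to(.517,.0085,.325,1.487)
crop(manip.grab_frame('scene'),235,100,130,135,4,'pics/i.png')
c=(.5165,.0085);t=-.083
for z in(.145,.15):
  print([px('scene',[c[0]+x*np.cos(t)-y*np.sin(t),c[1]+x*np.sin(t)+y*np.cos(t),z]).round(1) for x,y in((.033,-.095),(.033,.095))])
"
```

```text
pos [0.5161 0.0089 0.3254] phi 1.487 clock 16.475 w 0.0650527472551226 q [0.01 0.28 1.94 0.   0.92 0.1 ] F [ 0.  -0.1 -3.4]
slide total [-0.0009  0.0023  0.0009] twist total [-0.0003  0.     -0.0001] slide after twist [-0.0009  0.0023  0.0009]
[array([262.8, 228.4]), array([338.2, 196.6])]
[array([262.6, 226.7]), array([338.2, 194.9])]
```

View pics/i.png

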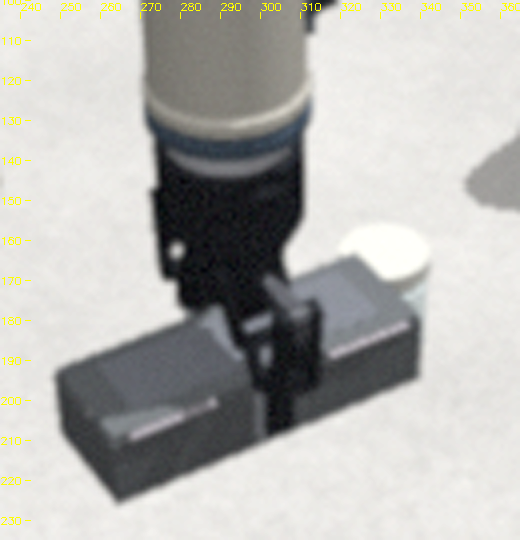

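The closed case hangs level. Its lower far corners are at (265,225) and (338,194), against a predicted (263,227) and (338,195) for an underside at 15 cm. The 3.4 N load also fits a full case.

```bash
python3 -c "
from h import *
s=manip.observe();print(s['joint_velocities'].round(4),s['width'],s['force'])
print(manip.sign_off())"
```

```text
[ 0.0008 -0.0053 -0.002  -0.0013  0.0006  0.0026] 0.06533760948915161 [-0.46793316 -0.10914626 -2.78918434]
the job is handed in; nothing more can be done
None
```

I packed the loose marker beside the other one, shut the lid, lifted the case and handed the job in with the gripper still holding it at about 15 cm. The hand-in gives no verdict, so the result below rests on my own checks.

- **Markers:** the top view before closing showed both markers lying side by side in the case.
- **Lid:** it looked fully shut in both cameras, after closing and again after the lift.
- **Lift:** the last view matched a level case at about 15 cm, with corners within 1–2 pixels. One corner was about 2 px off, which is within calibration and reading error.
- **Hold:** the fingers were stopped on the case at 65 mm. The load read 2.8 N at hand-in and 3.4 N just before; a full case should weigh about 3.5 N. The arm was practically still.
- **Time and bystanders:** the job took about 16.5 s of the 59 s allowed. No unexpected contact forces showed, and I kept the arm clear of the bystanders, but I did not measure their positions again at the end.

No check failed. A force of about 6 N showed on the fingers during each of the two grips, and it cleared on lifting.

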